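# Draw a dropped cup handle out from under the bench shelf with the flat square

## Robot

A 6-joint arm with a two-finger parallel gripper is mounted at the origin on the work surface. World frame = base frame: x ahead of the robot, y to its left, z up, the work surface at z = 0. Lengths are in m, angles in rad, forces in N, time in s.
With the tool pointing down it reaches from about 0.3 to 0.775 m from the base axis. Payload 14.6 kg.
Tool frame: the origin (TCP) lies on the front face of the gripper's body, between the roots of the fingers; the fingertips stand 97 mm ahead of it and the grasp point (between the pads) lies 78 mm ahead of it; z points along the fingers, y is the line along which they close (so a half turn about z gives the same grasp; the last joint's range is limited). The gripper opens to 94 mm and grips with 3 to 60 N. Pads are 16 mm wide; open, the fingers measure 119 mm over their backs; the gripper's body (75 mm by 177 mm) begins 78 mm behind the grasp point.
Start: joints at [1.133, 0.3, 1.521, -0, 1.321, -0.067], TCP at [0.199, 0.513, 0.303] pointing down, gripper open.
Joint ranges: [-3.03, 3.03], [-0.79, 2.21], [0.23, 2.52], [-1.04, 4.18], [0, 3.07], [-2.55, 2.55]. Speed limits (rad/s): [2.22, 2.22, 2.57, 3.14, 3.14, 3.14].

## Interface

Orientations are given as a unit quaternion [w, x, y, z].
In Python, from station import env gives the robot as it stands.
- The arm moves only by the tool jog_arm, never from a script. Its argument "moves" is one flat list of numbers, 5 for each row, row after row: the shift along the tool's x, y, z in cm, then the turn about the tool's z in degrees, then the closure, from 0 (fully open) to 1 (shut). A call has 1 to 10 rows; each row is the pose to reach, as a shift and turn from the pose commanded when the call began, along the tool's axes at that moment; what a row does not reach only later rows make up. A row lasts 1/10 s, in which the tool goes at most 50 mm and 8.59 degrees, less where a joint would pass 70% of its speed; a pose out of reach is approached as far as the arm can. A call with a gripper value outside its range is refused whole. The fingers move at their own pace and stop on an object; "grip_force" is the grip in N (left out, the last holds). Time passes only in rows, so rows that repeat a pose let the fingers close. It gives the time, the measured TCP pose, the force, the opening and the grip force at its end, in the units of the state.
- env.sense(): the state, without advancing time (a new reading comes with each control period).
- env.capture(name): name is "side" or "top"; returns (picture, depth): 480x640x3 uint8, blue, green, red; 480x640 float32, m along the optical axis (not along the pixel's ray), 0 where there is no reading.
- env.camera_params(name): a dict with "intrinsics" (3x3 intrinsics, pixels), "k1" (the pictures are not rectified: a ray, as slopes to the right and down, at radius r is drawn at 1 + k1 r^2 times it, then the intrinsics apply), "R" (3x3) and "t" (3): a world point X has camera coordinates R X + t. Camera axes: x right, y down, z forward; pixel columns grow to the right and rows downward; lengths in m; the calibration is good to about 2 mm. A picture is of the moment at which its call begins. camera_params takes no time and is no camera call.
- env.close_job(): hands the job in; it is judged then, once.
The state is a dict: "time_s": time; "joint_positions": joint angles; "qd": joint speeds; "joint_efforts": joint torques, N m; "tool_pos": TCP position; "ee_rot": TCP orientation; "contact_force": force on the tool from outside, world axes, zero at the start; "ft_torque": the same for the moment, N m; "finger_gap": opening from 0.0 (shut) to 1.0 (fully open); "gripper_force": force on a finger pad.
Only numpy, scipy, OpenCV 4.12 (cv2) and the standard library are available. Lean on these libraries where they do the work, as an engineer would, in place of code of your own. Each camera call takes 0.05 s, during which the arm holds its last target. There are 200 camera calls.

## Task

One of the pair of cast silver cup handles has slid under the low shelf: slide the flat steel square in under the shelf and draw the handle out onto the open bench with it, never touching the handle with the fingers while it is under there. Leave the square lying flat on the bench, clear of the shelf, and set the handle down gently, without dropping it, flat on the floor of the tray's empty compartment. The other handle stays in its own compartment, and nothing else on the bench or the shelf is to be pushed out of its place.

Things in the scene. Friction and masses are not known exactly. Their poses are not given: they have to be found in the camera images.
- shelf: Low slatted wooden shelf fixed on the bench, 420 mm (y) by 170 mm (x), top 50 mm high, clear height below 36 mm, on corner feet. Origin: on the bench, below its centre; z up. +x runs from the open front edge (x = -85 mm) to the back rail (inner face x = +73 mm). Opening between the feet: y = -180 to +180 mm. A hammer and a stake lie on top, behind x = 0, up to 55 mm high.
- handle: The missing silver cup handle: C-shaped bar of 11 mm round section, 84 mm (x) by 52 mm (y), about 90 g, flat on the bench under the shelf. Origin: centre of the outline, mid thickness (5.5 mm above its support); z up. Its straight 40 mm back lies along x at y = +20.5 mm; the mouth opens to -y; 55 mm free inside along x.
- twin: The other handle of the pair, the same shape and frame, lying in the tray's compartment at the tray's +y side.
- square: L-shaped steel flat square, 8 mm thick, legs 25 mm wide, about 0.35 kg, flat on the bench. Origin: underside, middle of the long leg; z up. Long leg: x = -100 (free butt end) to +100 mm (corner), y = -12.5 to +12.5 mm. Short leg: from the corner to +y, x = +75 (inner edge) to +100 mm, up to y = +87.5 mm.
- square_grip (a point): Point in the long leg of the square, 20 mm from its butt end, at mid thickness; axes as the square's. A good place to pinch the leg across its 25 mm width.
- square_heel (a point): Outer corner of the square, at mid thickness.
- square_toe (a point): Outer corner at the free end of the square's short leg, at mid thickness.
- tray: Loose wooden sorting tray, 136 mm (x axis) by 214 mm (y axis), 22 mm high, 0.9 kg, floor 5 mm thick, walls and middle partition 8 mm. Two equal compartments of 120 mm (x) by 95 mm (y). Origin: centre of its underside; z up.
- tray_empty (a point): Centre of the floor of the tray's empty compartment, the one at the tray's -y side (y = -51.5 mm); axes as the tray's.
- cup: The silver cup body the handles belong to, no handles yet, 100 mm across, 115 mm high, upright. Origin: centre of its underside. Bystander.
- dish: Chased silver dish, 206 mm across, 17 mm high. Origin: centre of its underside. Bystander.
- file: Flat file with wooden handle, 220 mm long along x, origin on the bench under the ferrule end of its blade. Bystander.
- jar: Jar of polish, 64 mm across, 75 mm high, origin centre of its underside. Bystander.
- hammer: Planishing hammer lying on the shelf, 200 mm long along x, head at +x, 30 mm high, origin on the shelf top near the middle. Bystander.
- stake: Short steel stake lying on the shelf, 140 mm long along x, 52 mm high, origin on the shelf top near the middle. Bystander.
There are look-alikes about, which are no part of the job. What is shaped like the twin but yellow is not meant.

How it is judged:
By the outcome, as a careful person would: the job done as asked, in the order asked, and still so for the second after the job is handed in, with the robot touching nothing.
It also fails if it takes over 64 s, if anything falls off the work surface, if the arm or the gripper's body presses on something with over 40 N, if the wrist force passes 120 N, or if a joint passes its speed limit or range.

## Working session

There is one attempt and no reset: what is moved stays moved. The work goes in short steps, Python scripts to look and compute and a tool call to move; the robot and the scene stay as the last step left them, time stands still between calls to the robot, and variables do not carry over. Pictures are saved under pics/ and viewed, at most 12 in all, crops included, and the job is handed in when it is done.

Besides the shell and the picture viewer there is one more tool, called after "Call:" by a JSON object that holds its "method" and its "body". jog_arm: Moves the arm, as the interface text tells. Its arguments: {"type":"object","properties":{"moves":{"type":"array"},"grip_force":{"type":"number"}},"required":["moves"]}

```bash
ls; mkdir -p pics
cat > h.py <<'E'
import numpy as np, cv2
from station import env
def cap(n,f):
    im,d=env.capture(n); cv2.imwrite(f'pics/{f}.png',im); np.save(f'pics/{f}.npy',d); return im,d
def ray(n,u,v):
    p=env.camera_params(n);K=np.array(p["intrinsics"]);R=np.array(p["R"]);t=np.array(p["t"])
    x=(u-K[0,2])/K[0,0];y=(v-K[1,2])/K[1,1];a,b=x,y
    for _ in range(20):
        s=1+p["k1"]*(a*a+b*b);a,b=x/s,y/s
    return -R.T@t, R.T@np.array([a,b,1])
def atz(n,u,v,z):
    c,d=ray(n,u,v); return c+d*(z-c[2])/d[2]
def atd(n,u,v,D):
    c,d=ray(n,u,v); return c+d*D[int(v),int(u)]
def proj(n,X):
    p=env.camera_params(n);K=np.array(p["intrinsics"]);c=np.array(p["R"])@X+np.array(p["t"])
    a,b=c[:2]/c[2];s=1+p["k1"]*(a*a+b*b);return K[0,0]*a*s+K[0,2],K[1,1]*b*s+K[1,2]
E
python3 - <<'E'
from h import *
np.set_printoptions(precision=4,suppress=True)
cap("top","t0");cap("side","s0")
for n in("top","side"):print(env.camera_params(n))
print(env.sense())
E
```

```text
pics
{'intrinsics': array([[515.7816,   0.    , 307.9886],
       [  0.    , 515.7816, 245.7563],
       [  0.    ,   0.    ,   1.    ]]), 'k1': -0.09724745916901027, 'R': array([[-0.0189, -0.9995, -0.0234],
       [-0.9946,  0.0212, -0.1014],
       [ 0.1019,  0.0213, -0.9946]]), 't': array([0.0703, 0.5416, 1.3322])}
{'intrinsics': array([[458.8205,   0.    , 314.6669],
       [  0.    , 458.8205, 235.0769],
       [  0.    ,   0.    ,   1.    ]]), 'k1': -0.042278161197692204, 'R': array([[-0.9936, -0.1127,  0.0108],
       [-0.0923,  0.7513, -0.6535],
       [ 0.0655, -0.6503, -0.7569]]), 't': array([0.5385, 0.0385, 1.1252])}
{'time_s': 0.1, 'joint_positions': array([ 1.1334,  0.3004,  1.5215, -0.    ,  1.3207, -0.0666]), 'qd': array([-0.0005, -0.0039, -0.0014, -0.0002, -0.0002, -0.    ]), 'joint_efforts': array([ -0.0007, -53.2652, -35.3281,   0.0708,   0.0236,  -0.    ]), 'tool_pos': array([0.1992, 0.5125, 0.3021]), 'ee_rot': array([-0.0001,  0.1843,  0.9829, -0.0005]), 'contact_force': array([-0.2852, -0.5173,  0.7136]), 'ft_torque': array([ 0.0044, -0.0162,  0.0183]), 'gripper_force': 0.0, 'finger_gap': 0.9969350174416539}
```

View pics/t0.png

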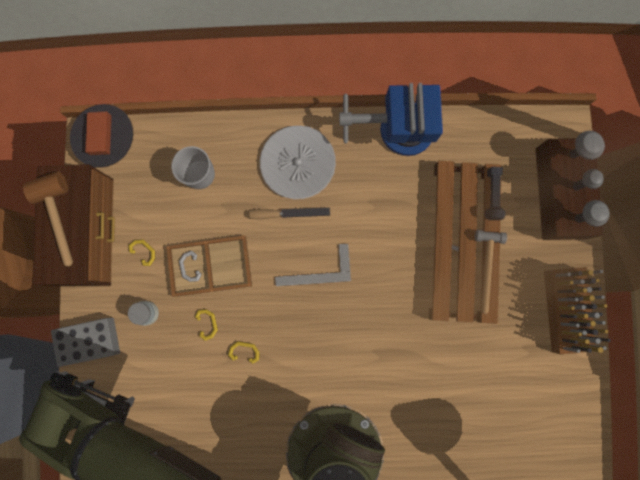

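View pics/s0.png

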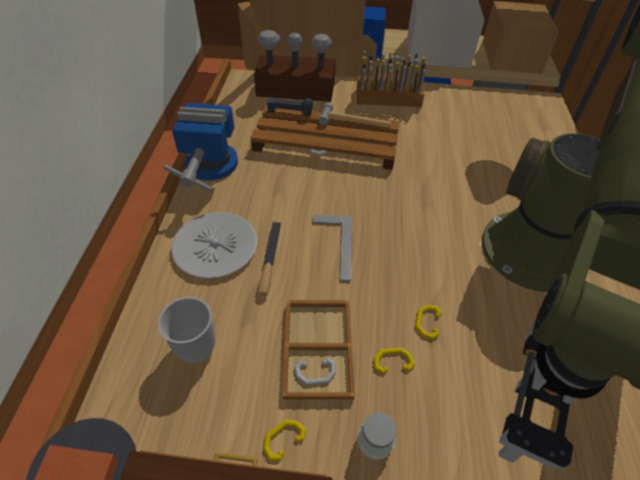

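The bench lies with world +x up and +y left in the top view. The shelf opens to the left (+y), and the handle peeks out in the side view at about (318,152). I'll enlarge both views there.

Run:
```python
import cv2,numpy as np
a=cv2.imread('pics/t0.png')[150:330,420:520];b=cv2.imread('pics/s0.png')[90:180,235:415]
a=cv2.resize(a,None,fx=3.3,fy=3.3,interpolation=cv2.INTER_CUBIC);b=cv2.resize(b,None,fx=2.6*1,fy=2.6*1,interpolation=cv2.INTER_CUBIC)
a=cv2.convertScaleAbs(a,alpha=1.8);b=cv2.convertScaleAbs(b,alpha=1.8)
o=np.zeros((600,800,3),np.uint8);o[:a.shape[0],:a.shape[1]]=a;o[:b.shape[0],332:332+b.shape[1]]=b
c=cv2.imread('pics/t0.png')[235:295,265:360];c=cv2.resize(c,None,fx=4.8,fy=4.8,interpolation=cv2.INTER_CUBIC);o[300:300+c.shape[0],332:332+c.shape[1]]=c[:, :468]
cv2.imwrite('pics/c1.png',o)
```

```text
(no output)
```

View pics/c1.png

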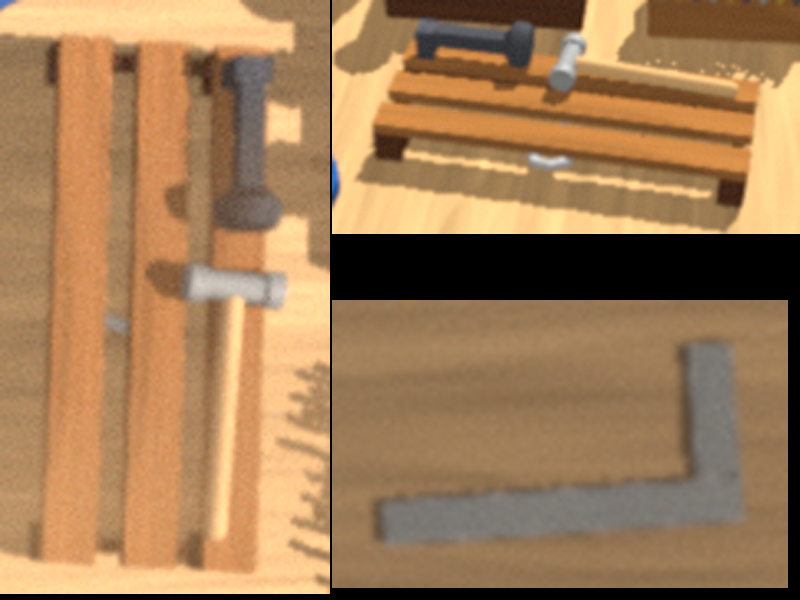

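```bash
cat >> h.py <<'E'
def cloud(n,f):
    im=cv2.imread(f'pics/{f}.png');D=np.load(f'pics/{f}.npy');p=env.camera_params(n)
    v,u=np.mgrid[:480,:640];K=np.array(p["intrinsics"]);dist=np.array([p["k1"],0,0,0,0])
    # k1 model as OpenCV
    q=cv2.undistortPoints(np.stack([u,v],-1).reshape(-1,1,2).astype(np.float32),K,dist).reshape(480,640,2)
    c=np.dstack([q*D[...,None],D]);R=np.array(p["R"]);W=(c-np.array(p["t"]))@R
    return im,D,W,cv2.cvtColor(im,cv2.COLOR_BGR2HSV)
E
python3 - <<'E'
from h import *
np.set_printoptions(precision=3,suppress=True,linewidth=150)
im,D,W,H=cloud("top","t0")
# shelf top
m=(W[...,2]>.043)&(W[...,2]<.052);u=np.arange(640)[None];v=np.arange(480)[:,None]
m&=(u>430)&(u<505)&(v>155)&(v<325)
r=cv2.minAreaRect(W[m][:,:2].astype(np.float32)*1000);print("shelf",r,cv2.boxPoints(r), np.median(W[m][:,2]))
S=(m*0+((H[...,1]<70)&(u>430)&(u<500)&(v>200)&(v<320)&(W[...,2]<.03)))>0
print(np.c_[np.argwhere(S),W[S],H[S]])
im2,D2,W2,H2=cloud("side","s0")
S=(H2[...,1]<85)&(u>290)&(u<350)&(v>140)&(v<165)
print(np.c_[np.argwhere(S),W2[S],H2[S]])
# square
for n,(u0,u1,v0,v1),I in (("square",(268,358,236,292),H),):
    S=(H[...,1]<70)&(u>u0)&(u<u1)&(v>v0)&(v<v1)
    pts=W[S];print(n,S.sum(),np.median(pts[:,2]));np.save('sq.npy',pts)
    l,labels,st,_=cv2.connectedComponentsWithStats(S.astype(np.uint8));k=1+st[1:,4].argmax()
    P=W[labels==k][:,:2]; np.save('sq.npy',P)
    # fit L model: maximise overlap
    from scipy.optimize import minimize
    def cost(q):
        c,s=np.cos(q[2]),np.sin(q[2]);L=(P-q[:2])@np.array([[c,-s],[s,c]])
        def box(x0,x1,y0,y1):
            dx=np.maximum(np.maximum(x0-L[:,0],L[:,0]-x1),0);dy=np.maximum(np.maximum(y0-L[:,1],L[:,1]-y1),0);return dx*dx+dy*dy
        return np.minimum(box(-.1,.1,-.0125,.0125),box(.075,.1,-.0125,.0875)).sum()*1e6
    a,b=atz("top",276,281,.004),atz("top",350,276,.004)
    print(a,b)
    mid=(a+b)/2;th=np.arctan2(*(b-a)[1::-1])
    print(minimize(cost,[mid[0],mid[1],th],method="Nelder-Mead",options=dict(xatol=1e-5,fatol=1e-4,maxiter=2000)))
# tray
S=(W[...,2]>.015)&(W[...,2]<.03)&(u>155)&(u<260)&(v>228)&(v<302)
r=cv2.minAreaRect(W[S][:,:2].astype(np.float32)*1000);print("tray",r,cv2.boxPoints(r))
E
```

```text
shelf ((545.8255615234375, -357.4633483886719), (172.27622985839844, 422.2107238769531), 85.51400756835938) [[ 328.63  -426.826]
 [ 749.547 -459.849]
 [ 763.021 -288.101]
 [ 342.104 -255.077]] 0.04957014023412053
[[241.    479.      0.548  -0.401   0.005  13.     69.     93.   ]
 [246.    452.      0.535  -0.323   0.019  12.     66.     97.   ]
 [246.    453.      0.536  -0.329   0.009  13.     52.     88.   ]
 [246.    454.      0.535  -0.329   0.016  11.     47.     86.   ]
 [246.    455.      0.535  -0.333   0.014  12.     61.     84.   ]
 [246.    456.      0.535  -0.335   0.016  14.     66.     85.   ]
 [247.    452.      0.533  -0.326   0.009  14.     67.     95.   ]
 [247.    453.      0.533  -0.327   0.015  14.     42.     90.   ]
 [247.    454.      0.533  -0.329   0.016  16.     43.     89.   ]
 [247.    455.      0.533  -0.333   0.012  12.     37.     89.   ]
 [247.    456.      0.533  -0.337   0.008  14.     52.     83.   ]
 [247.    457.      0.532  -0.338   0.015  14.     53.     82.   ]
 [248.    453.      0.53   -0.328   0.01   13.     47.     87.   ]
 [248.    454.  
[... 6765 characters left out ...]
  message: Optimization terminated successfully.
       success: True
        status: 0
           fun: 6100.989483133645
             x: [ 4.539e-01  4.984e-02 -1.535e+00]
           nit: 55
          nfev: 101
 final_simplex: (array([[ 4.539e-01,  4.984e-02, -1.535e+00],
                       [ 4.539e-01,  4.984e-02, -1.535e+00],
                       [ 4.539e-01,  4.984e-02, -1.535e+00],
                       [ 4.539e-01,  4.984e-02, -1.535e+00]]), array([ 6.101e+03,  6.101e+03,  6.101e+03,  6.101e+03]))
tray ((496.61090087890625, 325.7634582519531), (137.24026489257812, 215.47396850585938), 6.642701625823975) [[415.989 424.839]
 [440.914 210.812]
 [577.233 226.688]
 [552.308 440.715]]
```

Run:
```python
from h import *
def cr(f,u0,u1,v0,v1,s,a=1.6):
    b=cv2.imread(f'pics/{f}.png')[v0:v1,u0:u1];return cv2.convertScaleAbs(cv2.resize(b,None,fx=s,fy=s,interpolation=cv2.INTER_CUBIC),alpha=a)
o=np.zeros((600,800,3),np.uint8)
def put(c,x,y): o[y:y+c.shape[0],x:x+c.shape[1]]=c[:600-y,:800-x]
put(cr("t0",170,210,240,295,7),0,0)
put(cr("t0",445,470,200,265,8.5),300,0)
put(cr("s0",295,335,138,162,7),515,0)
put(cr("s0",285,345,350,392,4.5),515,200)
cv2.imwrite('pics/c2.png',o)
```

```text
(no output)
```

View pics/c2.png

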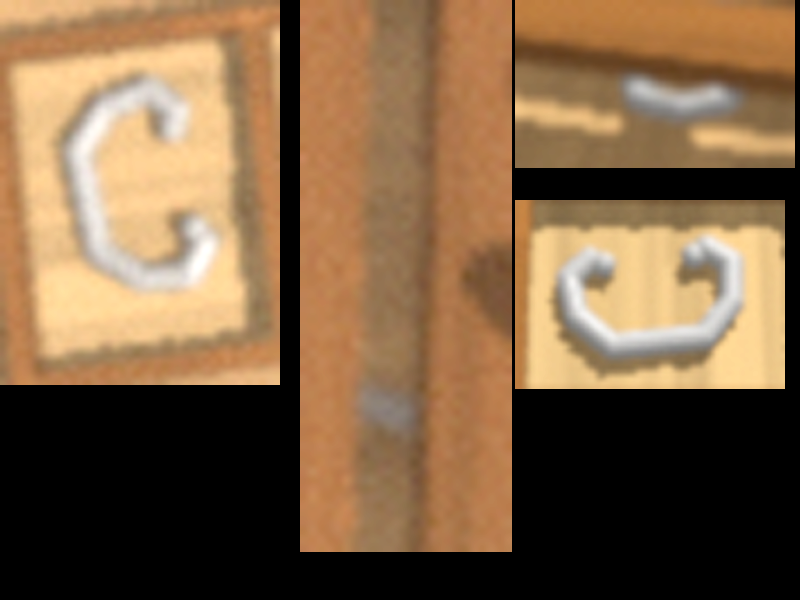

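```bash
cat > fit.py <<'E'
from h import *
from scipy.spatial import cKDTree
from scipy.optimize import minimize
np.set_printoptions(precision=4,suppress=True,linewidth=150)
u=np.arange(640)[None]+0*np.arange(480)[:,None];v=np.arange(480)[:,None]+0*u
_,D,W,H=cloud("top","t0")
def pl(n,M,z): return np.array([atz(n,b,a,z)[:2] for a,b in np.argwhere(M)])
# twin: skeleton fit
S=(H[...,1]<60)&(H[...,2]>95)&(u>173)&(u<206)&(v>246)&(v<287)
_,lab,st,_=cv2.connectedComponentsWithStats(S.astype(np.uint8));S=lab==1+st[1:,4].argmax()
T=pl("top",S,.0125);print(len(T))
def skel(q):
    a,b,c,d,e,f=q
    h=np.array([[0,20.5],[a,20.5],[36.5,b],[c,d],[e,f]]);P=[]
    for i in range(4): P+= list(h[i]+(h[i+1]-h[i])*np.linspace(0,1,9)[:,None])
    P=np.array(P);return np.r_[P,P*[-1,1]]/1000
def tf(P,p): c,s=np.cos(p[2]),np.sin(p[2]);return P@np.array([[c,s],[-s,c]])+p[:2]
gx=np.arange(.42,.58,.002);gy=np.arange(.28,.46,.002)
G=np.stack(np.meshgrid(gx,gy),-1).reshape(-1,2);inT=cKDTree(T).query(G)[0]<.0018
def occ(K,X): return 1/(1+np.exp((cKDTree(K).query(X)[0]-.0055)/.001))
def c1(q): return ((occ(tf(skel(q[3:]*1000),q[:3]),G)-inT)**2).sum()
if __name__=="__main__":
    m=T.mean(0);best=None
    for th in (1.5,1.7,1.9):
        r=minimize(c1,[m[0],m[1],th,.018,.005,.032,-.015,.022,-.015],method="Nelder-Mead",options=dict(maxiter=2500,adaptive=True))
        if best is None or r.fun<best.fun:best=r
    print("twin",best.fun,best.x);np.save('skel.npy',best.x[3:])
    K=skel(best.x[3:]*1000)
    A1=(H[...,1]<70)&(u>450)&(u<459)&(v>240)&(v<256);N1=(H[...,1]>=80)&(W[...,2]<.012)&(u>448)&(u<462)&(v>190)&(v<290)
    _,D2,W2,H2=cloud("side","s0")
    A2=(H2[...,1]<45)&(W2[...,2]<.02)&(u>300)&(u<335)&(v>146)&(v<157)
    N2=(H2[...,1]>60)&(H2[...,2]>70)&(W2[...,2]<.015)&(u>285)&(u<345)&(v>146)&(v<160)&~A2
    A=[pl("top",A1,.008),pl("side",A2,.008)];N=[pl("top",N1,.006),pl("side",N2,.004)]
    print([len(x) for x in A+N])
    def c2(p):
        k=tf(K,p);return sum((1-occ(k,x)).sum()+3*(np.maximum(cKDTree(k).query(x)[0]-.0055,0)*200).sum() for x in A)+sum(occ(k,x).sum() for x in N)
    R=[]
    for th in np.arange(-3.1,3.1,.3):
        for x in(.55,.575):
            for y in (-.31,-.33):
                r=minimize(c2,[x,y,th],method="Nelder-Mead",options=dict(initial_simplex=np.array([x,y,th])+np.array([[0,0,0],[.015,0,0],[0,.015,0],[0,0,.3]])));R.append((r.fun,*r.x))
    R=np.array(sorted(R));print(R[:14])
E
python3 fit.py
```

```text
251
twin 69.3288595336531 [ 0.4955  0.3793  0.2035  0.0205  0.0027  0.0329 -0.0177  0.0199 -0.018 ]
[23, 61, 663, 523]
[[52.9518  0.5571 -0.33    1.0761]
 [52.9518  0.5571 -0.33    1.0761]
 [52.9518  0.5571 -0.33    1.0761]
 [52.9518  0.5571 -0.33    1.0761]
 [52.9518  0.5571 -0.33    1.0761]
 [52.9518  0.5571 -0.33    1.0761]
 [52.9518  0.5571 -0.33    1.0761]
 [52.9518  0.5571 -0.33    1.0761]
 [52.9518  0.5571 -0.33    1.0761]
 [52.9518  0.5571 -0.33    1.0762]
 [52.9518  0.5571 -0.33    1.0761]
 [52.9518  0.5571 -0.33    1.0762]
 [52.9518  0.5571 -0.33    1.0761]
 [52.9518  0.5571 -0.33    1.0762]]
```

```bash
cat >> h.py <<'E'
def plan(xyz,phi=None):
    """tool-frame shift in cm + turn deg from measured pose; phi: world yaw (deg) of tool y axis, mod 180"""
    from scipy.spatial.transform import Rotation as Ro
    s=env.sense();q=s["ee_rot"];R=Ro.from_quat([q[1],q[2],q[3],q[0]]).as_matrix()
    d=R.T@(np.array(xyz)-s["tool_pos"])*100
    y=np.degrees(np.arctan2(R[1,1],R[0,1]));t=0 if phi is None else -((phi-y+90)%180-90)
    print("shift cm",d.round(2),"turn",round(t,1),"| tcp",s["tool_pos"].round(4),"yaw_y",round(y,1),"q6",s["joint_positions"][5].round(2),"t",s["time_s"],"F",s["contact_force"].round(1))
E
cat > sq.py <<'E'
from fit import *
def fitsq(n,f,box,p0,sat=70):
    _,D,W,H=cloud(n,f);S=(H[...,1]<sat)&(u>box[0])&(u<box[1])&(v>box[2])&(v<box[3])&(W[...,2]<.03)
    P=pl(n,S,.008)
    g=np.stack(np.meshgrid(np.arange(-.15,.15,.003),np.arange(-.15,.15,.003)),-1).reshape(-1,2)+P.mean(0)
    inn=cKDTree(P).query(g)[0]<.002
    def c(q):
        c_,s=np.cos(q[2]),np.sin(q[2]);L=(g-q[:2])@np.array([[c_,-s],[s,c_]])
        def sd(x0,x1,y0,y1): return np.maximum(np.maximum(x0-L[:,0],L[:,0]-x1),np.maximum(y0-L[:,1],L[:,1]-y1))
        d=np.minimum(sd(-.1,.1,-.0125,.0125),sd(.075,.1,-.0125,.0875))
        return ((1/(1+np.exp(np.clip(d/.001,-50,50)))-inn)**2).sum()
    p0=np.array(p0);r=minimize(c,p0,method="Nelder-Mead",options=dict(initial_simplex=p0+np.array([[0,0,0],[.008,0,0],[0,.008,0],[0,0,.06]])))
    print("square",r.fun,inn.sum(),r.x,"grip",tf(np.array([[-.08,0]]),r.x));return r.x
E
python3 - <<'E'
from sq import *
q=fitsq("top","t0",(268,358,236,292),[.454,.05,-1.535])
fitsq("side","s0",(308,360,208,286),[.454,.05,-1.535])
g=tf(np.array([[-.08,0]]),q)[0]
plan([g[0],g[1],.2],np.degrees(q[2])+90)
E
```

```text
251
square 47.40421259576438 820 [ 0.4571  0.0496 -1.5235] grip [[0.4533 0.1295]]Traceback (most recent call last):
  File "<stdin>", line 3, in <module>
  File "sq.py", line 4, in fitsq
    P=pl(n,S,.008)
  File "fit.py", line 7, in pl
    def pl(n,M,z): return np.array([atz(n,b,a,z)[:2] for a,b in np.argwhere(M)])
                                    ~~~^^^^^^^^^
  File "h.py", line 12, in atz
    c,d=ray(n,u,v); return c+d*(z-c[2])/d[2]
        ~~~^^^^^^^
  File "h.py", line 6, in ray
    p=env.camera_params(n);K=np.array(p["intrinsics"]);R=np.array(p["R"]);t=np.array(p["t"])
ValueError: time passes only in moves, steps and waits
```

```bash
sed -i 's/env\.camera_params(n)/CP(n)/; /^from station/a import functools\nCP=functools.lru_cache(None)(lambda n: env.camera_params(n))' h.py
python3 - <<'E'
from sq import *
q=fitsq("side","s0",(308,360,208,286),[.454,.05,-1.535])
q=[.456,.0496,-1.5235];g=tf(np.array([[-.08,0]]),q)[0]
plan([g[0],g[1],.2],np.degrees(q[2])+90)
E
```

```text
251
square 88.2517754327519 881 [ 0.4601  0.0494 -1.5226] grip [[0.4563 0.1293]]
shift cm [-37.46 -26.52  10.24] turn 66.0 | tcp [0.1992 0.5125 0.3021] yaw_y 68.8 q6 -0.07 t 0.1 F [-0.3 -0.5  0.7]
```

Call:
{"method": "jog_arm", "body": {"moves": [-4,-3,0,8,0,-8,-6,0,16,0,-12,-8.5,0,24,0.2,-16,-11.5,1,32,0.4,-20.5,-14.5,3,40,0.4,-25,-18,5,48,0.4,-29,-21,7,56,0.4,-33,-24,9,62,0.4,-37.5,-26.5,10.2,66,0.4,-37.5,-26.5,10.2,66,0.4], "grip_force": 40}}

```text
time_s: 1.1
tool_pos: [0.4537, 0.1271, 0.1995]
ee_rot: [-0.0, 0.692, 0.722, -0.001]
contact_force: [-0.3, 0.5, -0.0]
finger_gap: 0.6
gripper_force: 0.0
```

Run:
```python
from h import *
plan([.455,.1295,.099],2.7)
```

```text
shift cm [ 0.24  0.15 10.05] turn -0.2 | tcp [0.4537 0.1271 0.1995] yaw_y 2.5 q6 0.15 t 1.1 F [-0.3  0.5 -0. ]
```

Call:
{"method": "jog_arm", "body": {"moves": [0.2,0.1,4,0,0.4,0.2,0.1,7,0,0.4,0.2,0.1,9,0,0.4,0.2,0.1,9.7,0,0.4,0.2,0.1,9.9,0,0.5,0.2,0.1,9.9,0,0.7,0.2,0.1,9.9,0,0.9,0.2,0.1,9.9,0,0.9,0.2,0.1,9.9,0,0.9]}}

```text
time_s: 2.0
tool_pos: [0.4541, 0.1319, 0.1024]
ee_rot: [0.0, 0.69, 0.724, 0.001]
contact_force: [0.0, 0.0, 5.1]
finger_gap: 0.25
gripper_force: 40.0
```

```bash
python3 - <<'E'
from sq import *
cap("top","t1");cap("side","s1")
fitsq("side","s1",(308,348,208,250),[.456,.05,-1.52])
plan([.418,-.1,.1],0)
E
python3 -c "
import cv2,numpy as np
a=cv2.imread('pics/t1.png')[200:330,230:390];b=cv2.imread('pics/s1.png')[190:310,270:430]
a=cv2.resize(a,None,fx=2.5,fy=2.5);b=cv2.resize(b,None,fx=2.5,fy=2.5)
o=np.zeros((325,800,3),np.uint8);o[:,:400]=a;o[:300,400:]=b;cv2.imwrite('pics/c3.png',o)"
```

```text
251
square 506.40655377860776 193 [ 0.4735  0.0587 -1.6602] grip [[0.4807 0.1384]]
shift cm [-22.99  -4.72   0.23] turn 2.8 | tcp [0.4541 0.1319 0.1024] yaw_y 2.8 q6 0.16 t 2.1 F [-0.1  0.1  7.9]
```

View pics/c3.png

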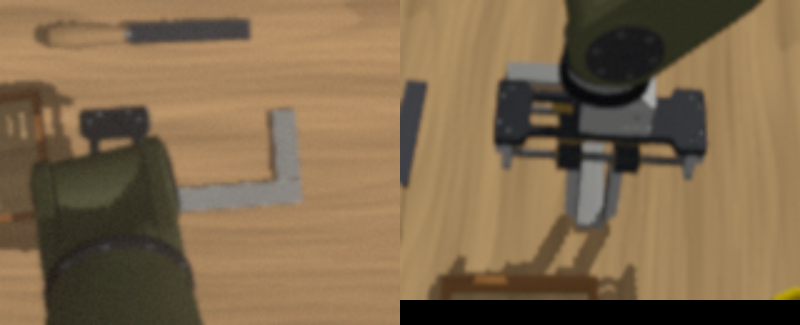

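Call:
{"method": "jog_arm", "body": {"moves": [0,0,0,0,0.6,0,0,0,0,0.6,0,0,0,0,0.6]}}

```text
time_s: 2.4
tool_pos: [0.4536, 0.1318, 0.1016]
ee_rot: [-0.0, 0.69, 0.724, -0.0]
contact_force: [-0.4, 0.3, 0.5]
finger_gap: 0.394
gripper_force: 0.0
```

Call:
{"method": "jog_arm", "body": {"moves": [0,0,0.15,0,0.6,0,0,0.3,0,0.6,0,0,0.3,0,0.8,0,0,0.3,0,0.9,0,0,0.3,0,0.9,0,0,0.3,0,0.9]}}

```text
time_s: 3.0
tool_pos: [0.4537, 0.1318, 0.0986]
ee_rot: [0.0, 0.69, 0.724, -0.0]
contact_force: [-0.2, 0.2, -1.1]
finger_gap: 0.258
gripper_force: 40.0
```

Run:
```python
from h import *
plan([.418,-.1,.1],1.4)
```

```text
shift cm [-22.98  -4.68  -0.14] turn 1.4 | tcp [0.4537 0.1318 0.0986] yaw_y 2.8 q6 0.16 t 3.0 F [-0.2  0.2 -1.1]
```

Call:
{"method": "jog_arm", "body": {"moves": [-2,-0.4,0,0.4,0.9,-5,-1,0,0.8,0.9,-8,-1.7,0,1.2,0.9,-11,-2.4,0,1.6,0.9,-14,-3,0,2,0.9,-17,-3.6,0,2.4,0.9,-20,-4.2,0,2.8,0.9,-22,-4.7,0,2.8,0.9,-22,-4.7,0,2.8,0.9]}}

```text
time_s: 3.9
tool_pos: [0.417, -0.092, 0.0987]
ee_rot: [0.0, 0.708, 0.706, -0.0]
contact_force: [0.2, -1.2, -0.8]
finger_gap: 0.26
gripper_force: 40.0
```

Run:
```python
from sq import *
cap("top","t2");cap("side","s2")
plan([.418,-.226,.0985],0)
a=cv2.imread('pics/t2.png')[150:330,340:520];b=cv2.imread('pics/s2.png')[90:250,240:420]
a=cv2.resize(a,None,fx=2.2,fy=2.2);b=cv2.resize(b,None,fx=2.2,fy=2.2)
o=np.zeros((400,800,3),np.uint8);o[:a.shape[0],:a.shape[1]]=a;o[:b.shape[0],400:400+b.shape[1]]=b;cv2.imwrite('pics/c4.png',o)
```

```text
251
shift cm [-13.57   0.1    0.02] turn -0.1 | tcp [ 0.4173 -0.0903  0.0987] yaw_y -0.1 q6 -0.3 t 4.0 F [ 0.7 -0.6 -1.3]
```

View pics/c4.png

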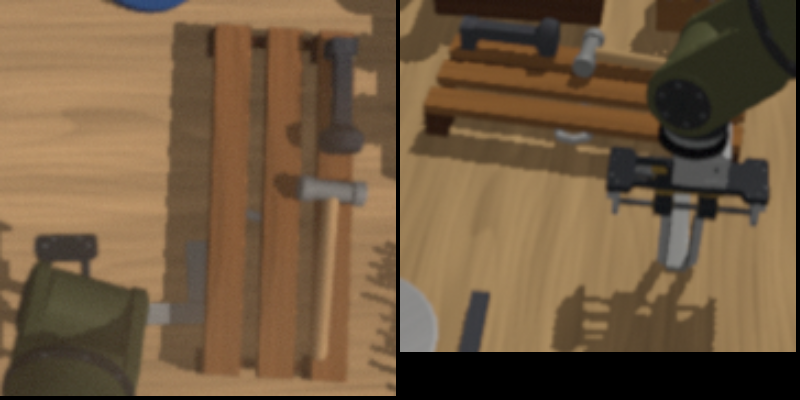

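Call:
{"method": "jog_arm", "body": {"moves": [-2,0,0,0,0.9,-4,0,0,0,0.9,-6,0,0,0,0.9,-8,0,0,0,0.9,-10,0,0,0,0.9,-11.5,0,0,0,0.9,-13,0,0,0,0.9,-13.5,0,0,0,0.9,-13.5,0,0,0,0.9]}}

```text
time_s: 4.9
tool_pos: [0.4173, -0.2255, 0.0986]
ee_rot: [0.0, 0.708, 0.707, -0.0]
contact_force: [-0.1, -0.3, -1.2]
finger_gap: 0.257
gripper_force: 40.0
```

Run:
```python
from sq import *
cap("top","t3");cap("side","s3")
plan([.503,-.226,.0985],0)
for x in [(.5055,-.39),(.5055,-.405),(.5055,-.383),(.48,-.383),(.48,-.408),(.5055,-.345),(.418,-.335)]:print(x,proj("top",np.array([*x,.008])))
a=cv2.imread('pics/t3.png')[180:330,420:520];b=cv2.imread('pics/s3.png')[90:190,250:410]
a=cv2.resize(a,None,fx=4,fy=4);b=cv2.resize(b,None,fx=2.5,fy=2.5)
o=np.zeros((600,800,3),np.uint8);o[:a.shape[0],:a.shape[1]]=a;o[:b.shape[0],400:400+b.shape[1]]=b;cv2.imwrite('pics/c5.png',cv2.convertScaleAbs(o,alpha=1.5))
```

```text
251
shift cm [-0.11  8.57  0.01] turn -0.0 | tcp [ 0.4173 -0.2249  0.0986] yaw_y -0.0 q6 -0.57 t 5.0 F [-0.2 -1.  -0. ]
(0.5055, -0.39) (np.float64(476.07822514763325), np.float64(256.84507966021357))
(0.5055, -0.405) (np.float64(481.58817914122585), np.float64(256.72106226474733))
(0.5055, -0.383) (np.float64(473.50363791932546), np.float64(256.90290080409744))
(0.48, -0.383) (np.float64(473.969843078782), np.float64(266.4059433493788))
(0.48, -0.408) (np.float64(483.17020896181316), np.float64(266.19111550834543))
(0.5055, -0.345) (np.float64(459.49306463935636), np.float64(257.21615010015466))
(0.418, -0.335) (np.float64(457.25958965813095), np.float64(290.0799646534417))
```

View pics/c5.png

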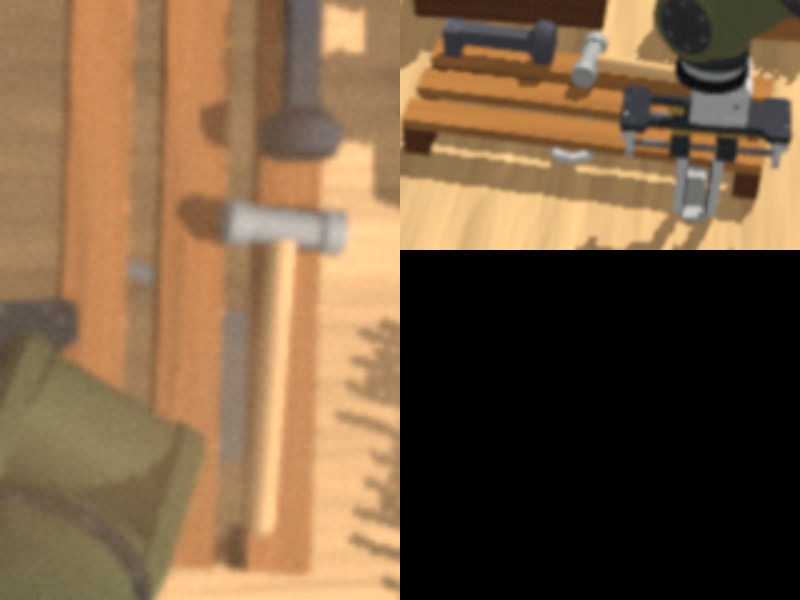

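Call:
{"method": "jog_arm", "body": {"moves": [0,1.5,0,0,0.9,0,3,0,0,0.9,0,4.5,0,0,0.9,0,6,0,0,0.9,0,7.5,0,0,0.9,0,8.5,0,0,0.9,0,8.5,0,0,0.9]}}

```text
time_s: 5.7
tool_pos: [0.5029, -0.2248, 0.0985]
ee_rot: [0.0, 0.707, 0.707, 0.0]
contact_force: [2.7, 1.0, 2.9]
finger_gap: 0.257
gripper_force: 40.0
```

Call:
{"method": "jog_arm", "body": {"moves": [1,0,0,0,0.9,2,0,0,0,0.9,3,0,0,0,0.9,4,0,0,0,0.9,5,0,0,0,0.9,6,0,0,0,0.9,7,0,0,0,0.9,8,0,0,0,0.9,9,0,0,0,0.9,9,0,0,0,0.9]}}

```text
time_s: 6.7
tool_pos: [0.5022, -0.134, 0.0986]
ee_rot: [-0.0, 0.707, 0.707, -0.0]
contact_force: [-0.2, 1.0, -0.8]
finger_gap: 0.257
gripper_force: 40.0
```

Run:
```python
from sq import *
cap("top","t4");cap("side","s4")
plan([.503,0,.0985],0)
a=cv2.imread('pics/t4.png')[150:330,360:520];b=cv2.imread('pics/s4.png')[90:220,250:410]
a=cv2.resize(a,None,fx=2.5,fy=2.5);b=cv2.resize(b,None,fx=2.5,fy=2.5)
o=np.zeros((600,800,3),np.uint8);o[:a.shape[0],:a.shape[1]]=a;o[:b.shape[0],400:400+b.shape[1]]=b;cv2.imwrite('pics/c6.png',cv2.convertScaleAbs(o,alpha=1.5))
```

```text
251
shift cm [13.5   0.07  0.02] turn -0.0 | tcp [ 0.5023 -0.135   0.0986] yaw_y -0.0 q6 -0.33 t 6.8 F [ 1.   0.8 -1.3]
```

View pics/c6.png

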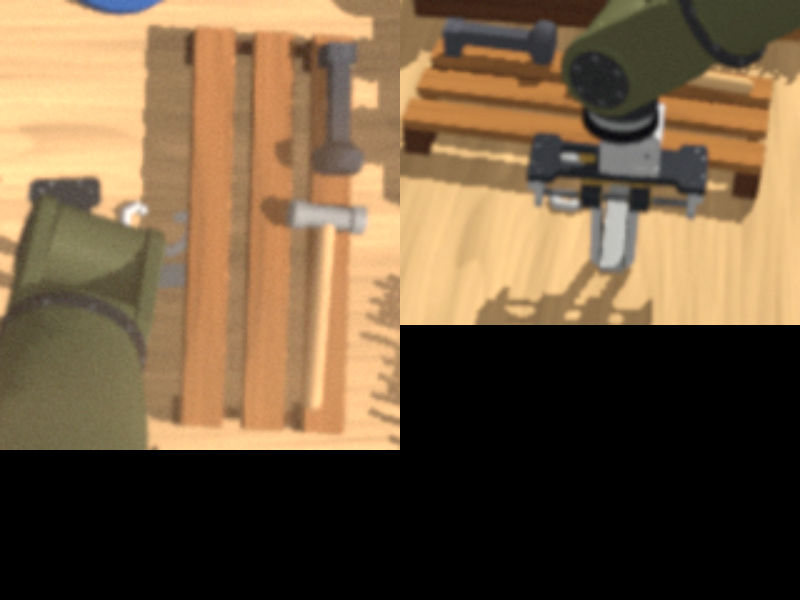

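Call:
{"method": "jog_arm", "body": {"moves": [1.5,0,0,0,0.9,3,0,0,0,0.9,4.5,0,0,0,0.9,6,0,0,0,0.9,7.5,0,0,0,0.9,9,0,0,0,0.9,10.5,0,0,0,0.9,12,0,0,0,0.9,13,0,0,0,0.9,13.5,0,0,0,0.9]}}

```text
time_s: 7.8
tool_pos: [0.5024, 0.0008, 0.0986]
ee_rot: [-0.0, 0.707, 0.707, -0.0]
contact_force: [0.6, -0.8, -0.8]
finger_gap: 0.26
gripper_force: 40.0
```

Call:
{"method": "jog_arm", "body": {"moves": [0,0,0,0,0.9,0,0,0,0,0.6,0,0,0,0,0.5,0,0,0,0,0.5,0,0,-2,0,0.5,0,0,-6,0,0.5,0,0,-11,0,0.5,4,0,-16,0,0.5,9,0,-18,0,0.5,14,0,-18,0,0.5]}}

```text
time_s: 8.8
tool_pos: [0.503, 0.1255, 0.2803]
ee_rot: [0.002, 0.708, 0.706, 0.002]
contact_force: [0.7, 0.6, -0.4]
finger_gap: 0.502
gripper_force: 0.0
```

Run:
```python
from sq import *
cap("top","t5");cap("side","s5")
plan([.503,0,.2],0)
a=cv2.imread('pics/t5.png')[150:350,200:520];b=cv2.imread('pics/s5.png')[90:340,210:430]
a=cv2.resize(a,None,fx=1.4,fy=1.4);b=cv2.resize(b,None,fx=1.5,fy=1.5)
o=np.zeros((600,800,3),np.uint8);o[:a.shape[0],:a.shape[1]]=a;o[:b.shape[0],460:460+b.shape[1]]=b[:,:340]
c=cv2.resize(cv2.imread('pics/t5.png')[190:270,340:420],None,fx=3.7,fy=3.7);o[300:300+c.shape[0],:c.shape[1]]=c
cv2.imwrite('pics/c7.png',cv2.convertScaleAbs(o,alpha=1.5))
```

```text
251
shift cm [-12.9    0.01   7.82] turn 0.2 | tcp [0.5023 0.1289 0.2783] yaw_y 0.2 q6 0.18 t 8.9 F [-0.1 -0.8 -0. ]
```

View pics/c7.png

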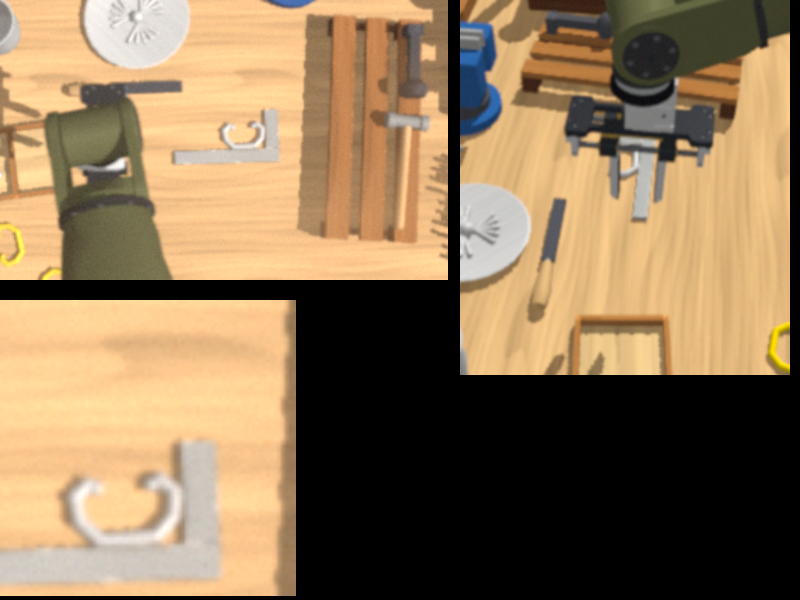

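```bash
cat > hd.py <<'E'
from sq import *
def fith(n,f,p0,sq,z=.0075):
    _,D,W,H=cloud(n,f)
    pc=proj(n,np.array([p0[0],p0[1],z]));M=(abs(u-pc[0])<40)&(abs(v-pc[1])<40)&(H[...,1]<70)&(W[...,2]<z+.02)
    P=pl(n,M,z);K=skel(np.load('skel.npy')*1000)
    c,s=np.cos(sq[2]),np.sin(sq[2])
    def sd(X):
        L=(X-np.array(sq[:2]))@np.array([[c,-s],[s,c]]);b=lambda x0,x1,y0,y1:np.maximum(np.maximum(x0-L[:,0],L[:,0]-x1),np.maximum(y0-L[:,1],L[:,1]-y1))
        return np.minimum(b(-.1,.1,-.0125,.0125),b(.075,.1,-.0125,.0875))
    g=np.stack(np.meshgrid(np.arange(-.06,.06,.002),np.arange(-.06,.06,.002)),-1).reshape(-1,2)+p0[:2];g=g[sd(g)>.002]
    inn=cKDTree(P).query(g)[0]<.0018
    p0=np.array(p0);r=minimize(lambda p:((occ(tf(K,p),g)-inn)**2).sum(),p0,method="Nelder-Mead",options=dict(initial_simplex=p0+np.array([[0,0,0],[.008,0,0],[0,.008,0],[0,0,.1]])))
    print("handle",n,r.fun,inn.sum(),r.x,"arm",tf(np.array([[.035,-.007]]),r.x),"back",tf(np.array([[0,.0205]]),r.x));return r.x
E
python3 - <<'E'
from hd import *
s=fitsq("top","t5",(320,420,220,272),[.5023,-.082,-1.571])
c=atz("top",340+127/3.7,190+510/3.7,.006);print(c)
h=fith("top","t5",[c[0],c[1],1.57],s)
a=tf(np.array([[.035,-.007]]),h)[0]
plan([a[0],a[1],.16],np.degrees(h[2])+5)
E
```

```text
251
square 275.9657238872424 1066 [ 0.5012 -0.0817 -1.5591] grip [[ 0.5002 -0.0017]]
[ 0.3235 -0.1112  0.006 ]Traceback (most recent call last):
  File "<stdin>", line 4, in <module>
  File "hd.py", line 11, in fith
    inn=cKDTree(P).query(g)[0]<.0018
        ~~~~~~~^^^
  File "scipy/spatial/_ckdtree.pyx", line 556, in scipy.spatial._ckdtree.cKDTree.__init__
ValueError: data must be of shape (n, m), where there are n points of dimension m
```

Run:
```python
from hd import *
s=[.5018,-.082,-1.566]
c=atz("top",340+127/3.7,190+210/3.7,.006);print(c)
h=fith("top","t5",[c[0],c[1],1.57],s)
a=tf(np.array([[.035,-.007]]),h)[0]
plan([a[0],a[1],.16],np.degrees(h[2])+5)
```

```text
251
[ 0.5387 -0.1176  0.006 ]
handle top 63.173686461119495 483 [ 0.5398 -0.1154  1.6274] arm [[ 0.5448 -0.0801]] back [[ 0.5194 -0.1166]]
shift cm [-20.92   4.15  11.82] turn 81.9 | tcp [0.5023 0.1289 0.2783] yaw_y 0.2 q6 0.18 t 8.9 F [-0.1 -0.8 -0. ]
```

Run:
```python
from hd import *
h=[.5398,-.1154,1.6274]
a=tf(np.array([[.0355,-.003]]),h)[0];print(a)
plan([a[0],a[1],.16],85)
```

```text
251
[ 0.5408 -0.0798]
shift cm [-20.89   3.75  11.82] turn -84.8 | tcp [0.5023 0.1289 0.2783] yaw_y 0.2 q6 0.18 t 8.9 F [-0.1 -0.8 -0. ]
```

Call:
{"method": "jog_arm", "body": {"moves": [-2,0.4,1,-8.5,0.35,-4,0.8,2,-17,0.35,-6.5,1.2,3.5,-25.5,0.35,-9,1.6,5,-34,0.35,-11.5,2,6.5,-42.5,0.35,-14,2.4,8,-51,0.35,-16.5,2.9,9.5,-59.5,0.35,-19,3.4,11,-68,0.35,-20.9,3.7,11.8,-76.5,0.35,-20.9,3.7,11.8,-84.8,0.35]}}

```text
time_s: 9.9
tool_pos: [0.5388, -0.0869, 0.1573]
ee_rot: [-0.001, 0.044, 0.999, 0.0]
contact_force: [0.8, 0.4, 0.2]
finger_gap: 0.65
gripper_force: 0.0
```

Call:
{"method": "jog_arm", "body": {"moves": [0,0,0,0,0.35,0,0,0,0,0.35]}}

```text
time_s: 10.1
tool_pos: [0.5392, -0.0845, 0.1589]
ee_rot: [-0.0, 0.048, 0.999, 0.0]
contact_force: [-0.3, -0.5, 0.7]
finger_gap: 0.651
gripper_force: 0.0
```

Run:
```python
from h import *
plan([.5408,-.0798,.099],85)
cap("top","t6");cap("side","s6")
```

```text
shift cm [-0.12  0.48  5.99] turn -0.5 | tcp [ 0.5392 -0.0845  0.1589] yaw_y 84.5 q6 -1.7 t 10.1 F [-0.3 -0.5  0.7]
```

Run:
```python
from h import *
a=cv2.imread('pics/t6.png')[180:290,320:430];b=cv2.imread('pics/s6.png')[150:260,260:390]
a=cv2.resize(a,None,fx=3.5,fy=3.5);b=cv2.resize(b,None,fx=3,fy=3)
o=np.zeros((400,800,3),np.uint8);o[:a.shape[0],:a.shape[1]]=a;o[:b.shape[0],400:400+b.shape[1]]=b;cv2.imwrite('pics/c8.png',cv2.convertScaleAbs(o,alpha=1.4))
```

```text
(no output)
```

View pics/c8.png

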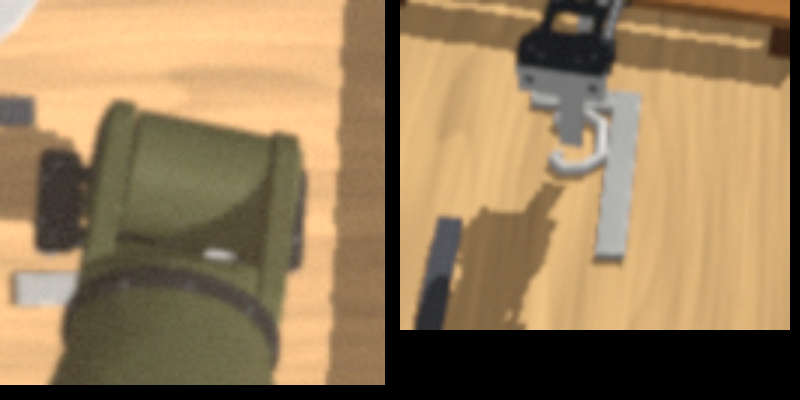

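Call:
{"method": "jog_arm", "body": {"moves": [-0.1,0.4,2,0,0.35,-0.1,0.4,4,0,0.35,-0.1,0.4,5.2,0,0.35,-0.1,0.4,5.8,0,0.35,-0.1,0.4,5.9,0,0.35,-0.1,0.4,5.9,0,0.35], "grip_force": 30}}

```text
time_s: 10.8
tool_pos: [0.5409, -0.0803, 0.1004]
ee_rot: [0.0, 0.046, 0.999, -0.0]
contact_force: [-0.1, 0.2, -0.8]
finger_gap: 0.649
gripper_force: 0.0
```

No contact on the way down, so I'll close.

Call:
{"method": "jog_arm", "body": {"moves": [0,0,0.1,0,0.6,0,0,0.1,0,0.8,0,0,0.1,0,1,0,0,0.1,0,1,0,0,0.1,0,1,0,0,0.1,0,1,0,0,0.1,0,1]}}

```text
time_s: 11.5
tool_pos: [0.5409, -0.0803, 0.099]
ee_rot: [0.0, 0.046, 0.999, -0.0]
contact_force: [-0.0, -1.4, 0.2]
finger_gap: 0.111
gripper_force: 35.1
```

Call:
{"method": "jog_arm", "body": {"moves": [0,0,-0.5,0,1,0,0,-1.5,0,1,0,0,-3,0,1,0,0,-5,0,1,0,0,-7,0,1,0,0,-9,0,1,0,0,-11,0,1,0,0,-11,0,1], "grip_force": 40}}

```text
time_s: 12.3
tool_pos: [0.5415, -0.0804, 0.2125]
ee_rot: [0.003, 0.046, 0.999, -0.0]
contact_force: [0.3, -0.1, -0.4]
finger_gap: 0.107
gripper_force: 45.9
```

Run:
```python
from h import *
cap("top","t7");cap("side","s7")
plan([.54,-.08,.2],85)
a=cv2.imread('pics/t7.png')[180:290,320:430];b=cv2.imread('pics/s7.png')[130:260,260:390]
a=cv2.resize(a,None,fx=3.5,fy=3.5);b=cv2.resize(b,None,fx=3,fy=3)
o=np.zeros((400,800,3),np.uint8);o[:a.shape[0],:a.shape[1]]=a;o[:b.shape[0],400:400+b.shape[1]]=b;cv2.imwrite('pics/c9.png',cv2.convertScaleAbs(o,alpha=1.4))
```

```text
shift cm [0.06 0.02 0.92] turn -0.2 | tcp [ 0.5406 -0.0803  0.2092] yaw_y 84.8 q6 -1.69 t 12.4 F [ 0.4  1.1 -1.2]
```

View pics/c9.png

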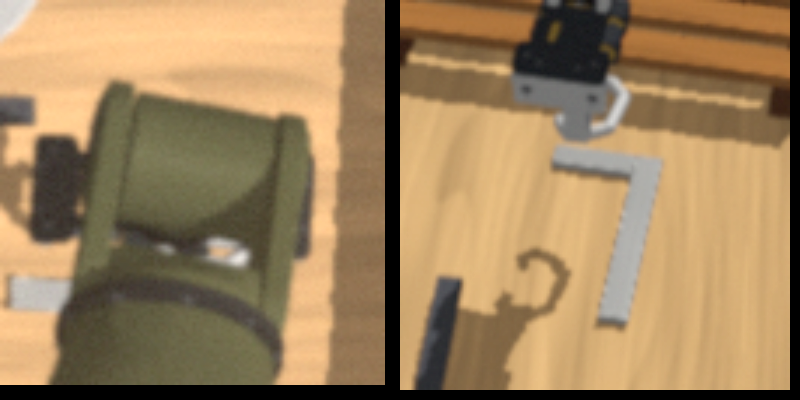

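Run:
```python
from h import *
_,D,W,H=cloud("top","t7")
u=np.arange(640)[None];v=np.arange(480)[:,None]
for n,(z0,z1,b) in dict(cup=(.105,.125,(160,230,135,200)),tray=(.015,.03,(155,260,228,302))).items():
    S=(W[...,2]>z0)&(W[...,2]<z1)&(u>b[0])&(u<b[1])&(v>b[2])&(v<b[3])
    P=W[S][:,:2];print(n,S.sum(),P.min(0).round(3),P.max(0).round(3),cv2.minAreaRect(P.astype(np.float32)))
plan([.534,.2753,.2],-3.4)
```

```text
cup 313 [0.696 0.304] [0.797 0.402] ((0.7465298175811768, 0.35219624638557434), (0.10109969973564148, 0.09742378443479538), 3.673332691192627)
tray 1084 [0.417 0.212] [0.577 0.439] ((0.49646106362342834, 0.3260519802570343), (0.13728854060173035, 0.2154151201248169), 6.675124645233154)
shift cm [ 3.91 35.35  0.91] turn 88.2 | tcp [ 0.5406 -0.0803  0.2092] yaw_y 84.8 q6 -1.69 t 12.4 F [ 0.4  1.1 -1.2]
```

Call:
{"method": "jog_arm", "body": {"moves": [0.2,2,0,8,1,0.6,5,0,16,1,1,9,0,24,1,1.4,13,0,32,1,1.8,17,0,40,1,2.2,21,0,48,1,2.6,25,0,56,1,3,29,0,64,1,3.5,33,0,72,1,3.9,35.3,0,80,1]}}

```text
time_s: 13.4
tool_pos: [0.5333, 0.2773, 0.2075]
ee_rot: [-0.0, 0.679, 0.734, -0.001]
contact_force: [0.6, -0.1, -1.5]
finger_gap: 0.106
gripper_force: 45.9
```

Call:
{"method": "jog_arm", "body": {"moves": [0,0,0,8.2,1,0,0,0,8.2,1,0,0,0,8.2,1]}}

```text
time_s: 13.7
tool_pos: [0.5339, 0.2744, 0.208]
ee_rot: [-0.0, 0.727, 0.687, -0.001]
contact_force: [-0.2, 0.8, -0.1]
finger_gap: 0.105
gripper_force: 45.9
```

Run:
```python
from hd import *
cap("top","t8");cap("side","s8")
plan([.534,.2753,.13],-3.4)
_,D,W,H=cloud("side","s8")
S=(H[...,1]<60)&(H[...,2]>90)&(W[...,2]>.09)&(W[...,2]<.135)&(W[...,0]>.43)&(W[...,0]<.56)&(W[...,1]>.2)&(W[...,1]<.35)
P=W[S];print(len(P),P.min(0),P.max(0))
A=np.c_[P[:,:2]-P[:,:2].mean(0),np.ones(len(P))];print("plane",np.linalg.lstsq(A,P[:,2],rcond=None)[0])
b=cv2.imread('pics/s8.png')[200:420,220:420];a=cv2.imread('pics/t8.png')[200:320,140:280]
a=cv2.resize(a,None,fx=2.8,fy=2.8);b=cv2.resize(b,None,fx=2,fy=2)
o=np.zeros((440,800,3),np.uint8);o[:a.shape[0],:a.shape[1]]=a;o[:b.shape[0],400:400+b.shape[1]]=b;cv2.imwrite('pics/c10.png',cv2.convertScaleAbs(o,alpha=1.4))
```

```text
251
shift cm [ 0.11 -0.02  7.85] turn 0.1 | tcp [0.5342 0.2742 0.2085] yaw_y -3.3 q6 0.47 t 13.8 F [ 0.4 -0.2 -0.9]
388 [0.4583 0.2554 0.1141] [0.5514 0.3119 0.1348]
plane [ 0.0289 -0.0284  0.1207]
```

Run:
```python
from h import *
import hd
from hd import *
_,D,W,H=cloud("side","s8")
M=(H[...,1]<60)&(H[...,2]>90)&(W[...,2]>.10)&(W[...,2]<.135)&(W[...,0]>.44)&(W[...,0]<.53)&(W[...,1]>.2)&(W[...,1]<.35)
P=pl("side",M,.119);K=skel(np.load('skel.npy')*1000)
g=np.stack(np.meshgrid(np.arange(.43,.525,.002),np.arange(.22,.34,.002)),-1).reshape(-1,2);inn=cKDTree(P).query(g)[0]<.0018
print(P.min(0),P.max(0))
p0=np.array([.498,.275,.116]);r=minimize(lambda p:((occ(tf(K,p),g)-inn)**2).sum(),p0,method="Nelder-Mead",options=dict(initial_simplex=p0+np.array([[0,0,0],[.008,0,0],[0,.008,0],[0,0,.1]])));print(r.fun,inn.sum(),r.x)
S=cKDTree(tf(K,r.x)).query(W[...,:2].reshape(-1,2))[0].reshape(480,640)<.003;S&=M
Q=W[S];h=(Q[:,:2]-r.x[:2]);print(len(Q),np.linalg.lstsq(np.c_[h,np.ones(len(Q))],Q[:,2],rcond=None)[0])
```

```text
251
[0.4584 0.257 ] [0.5298 0.3126]
82.1760634043612 370 [ 0.5004  0.2833 -0.1725]
182 [-0.0127 -0.0042  0.1203]
```

Call:
{"method": "jog_arm", "body": {"moves": [0.1,0,0,-7,1,0.1,0,0,-14,1,0.1,0,2.5,-14,1,0.1,0,5,-14,1,0.1,0,7,-14,1,0.1,0,8.5,-14,1,0.1,0,9.3,-14,1,0.1,0,9.8,-14,1,0.1,0,10,-14,1,0.1,0,10,-14,1]}}

```text
time_s: 14.8
tool_pos: [0.5344, 0.2758, 0.1093]
ee_rot: [0.0, 0.639, 0.769, 0.0]
contact_force: [-0.1, -1.2, -0.3]
finger_gap: 0.11
gripper_force: 45.9
```

Call:
{"method": "jog_arm", "body": {"moves": [0,0,0.1,0,1,0,0,0.2,0,1,0,0,0.3,0,1,0,0,0.3,0,1]}}

```text
time_s: 15.2
tool_pos: [0.5342, 0.2758, 0.1059]
ee_rot: [-0.0, 0.639, 0.769, -0.0]
contact_force: [-0.7, 1.0, -0.8]
finger_gap: 0.107
gripper_force: 45.9
```

Call:
{"method": "jog_arm", "body": {"moves": [0,0,0.05,0,1,0,0,0.1,0,1,0,0,0.1,0,1]}}

```text
time_s: 15.5
tool_pos: [0.5342, 0.2758, 0.1048]
ee_rot: [-0.0, 0.639, 0.769, -0.0]
contact_force: [-0.3, -0.9, -1.4]
finger_gap: 0.103
gripper_force: 45.9
```

Call:
{"method": "jog_arm", "body": {"moves": [0,0,0.05,0,1,0,0,0.1,0,1,0,0,0.1,0,1]}}

```text
time_s: 15.8
tool_pos: [0.5342, 0.2758, 0.104]
ee_rot: [0.0, 0.639, 0.769, 0.0]
contact_force: [-0.1, -0.8, 0.5]
finger_gap: 0.105
gripper_force: 45.9
```

Call:
{"method": "jog_arm", "body": {"moves": [0,0,0.05,0,1,0,0,0.1,0,1,0,0,0.1,0,1]}}

```text
time_s: 16.1
tool_pos: [0.5343, 0.2758, 0.1038]
ee_rot: [0.0, 0.639, 0.769, 0.0]
contact_force: [-4.7, -2.2, 10.1]
finger_gap: 0.105
gripper_force: 45.9
```

Call:
{"method": "jog_arm", "body": {"moves": [0,0,0,0,0.87,0,0,0,0,0.84,0,0,0,0,0.8,0,0,0,0,0.79,0,0,0,0,0.79], "grip_force": 10}}

```text
time_s: 16.6
tool_pos: [0.5342, 0.2758, 0.1028]
ee_rot: [-0.0, 0.639, 0.769, -0.0]
contact_force: [-0.2, 0.3, -0.3]
finger_gap: 0.211
gripper_force: 0.0
```

Call:
{"method": "jog_arm", "body": {"moves": [0,0,-0.5,0,0.79,0,0,-1.5,0,0.79,0,0,-3,0,0.79,0,0,-6,0,0.79,0,0,-10,0,0.79,0,0,-14,0,0.79,-5,-3,-16,0,0.79,-10,-7,-16,0,0.79,-15,-12,-16,0,0.79,-20,-16,-16,0,0.79]}}

```text
time_s: 17.6
tool_pos: [0.4418, 0.1001, 0.2639]
ee_rot: [0.001, 0.639, 0.769, 0.001]
contact_force: [0.1, -0.5, 0.5]
finger_gap: 0.21
gripper_force: 0.0
```

Run:
```python
from h import *
cap("top","t9");cap("side","s9")
plan([.5,.2,.2])
a=cv2.imread('pics/t9.png');b=cv2.imread('pics/s9.png')
o=np.zeros((600,800,3),np.uint8)
o[:300,:400]=cv2.resize(a,(400,300),interpolation=cv2.INTER_AREA)
o[:300,400:]=cv2.resize(b,(400,300),interpolation=cv2.INTER_AREA)
o[300:600,:390]=cv2.resize(a[225:310,155:265],(390,300),interpolation=cv2.INTER_CUBIC)
o[300:600,400:720]=cv2.resize(b[290:410,270:370],(320,300),interpolation=cv2.INTER_CUBIC)
cv2.imwrite('pics/c11.png',cv2.convertScaleAbs(o,alpha=1.4))
```

```text
shift cm [8.94 7.62 6.41] turn 0 | tcp [0.4411 0.0984 0.264 ] yaw_y 10.4 q6 -0.04 t 17.7 F [ 0.3  0.4 -0.2]
```

View pics/c11.png

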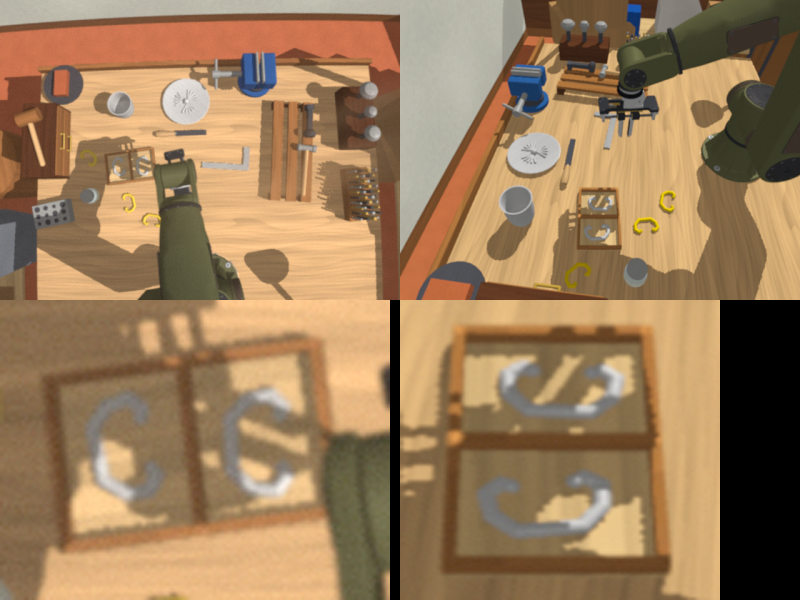

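The top and side views show the handle flat in the empty compartment (crop centre about (260,445)) and the twin still in its own. The square lies flat, clear of the shelf, at about (225,160), and everything else is in place.

```bash
python3 -c "
from station import env
print(env.close_job())"
```

```text
the job is handed in; nothing more can be done
None
```

I drew the handle out from under the shelf with the square and set it flat in the tray's empty compartment. The square lies flat on the bench clear of the shelf, the final pictures show the twin and everything else in place, and I handed the job in at about 17.7 s (no verdict came back).

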